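# Press a trolley hub's snap-fit dust cover home

## Task

One of the two leaning wheel hubs still has its plastic dust cover standing proud of the hub. Take the seating driver from the rubber mat, set its flat face centred and square on that cover, and press along the leaning hub axis until the cover snaps fully home. Then stand the driver upright on the mat again, all of its foot on the mat, and leave the finished hub and the other things on the bench alone.

Things in the scene. Friction and masses are not known exactly. Their poses are not given: they have to be found in the camera images.
- driver: The seating driver, a loose hand tool standing upright on the mat, 100 mm tall, about 0.22 kg. Origin at the centre of its flat working face (its foot), z up along the tool to the end of the handle. From the foot up: round aluminium head 44 mm across and 22 mm high, square wooden handle 24 x 24 mm from 22 to 100 mm (its flats look along the body's x and y).
- mat: The flat black rubber mat under the driver, 140 x 140 x 4 mm, fixed to the bench. Origin at the centre of its underside; x and y along its edges, z up; the top is 4 mm above the origin.
- hub: The hub with the proud cover, on its fixed grey bench stand. Origin at the centre of the underside of the stand's 140 x 120 mm foot, z up. The hub axis leans 27 degrees from vertical towards the body's -x. On the leaning 120 x 120 mm deck lie a round flange 104 mm across and 10 mm thick and on that a barrel 60 mm across and 35 mm long, into whose open end the cover snaps; the highest point of the whole is about 160 mm above the bench.
- cover_top (a point): Centre of the top of the proud cover, moving with it; z points outward along the hub axis (up and towards the hub's -x), x is in the plane of the lean, y level. The cover is grey plastic: a disc 50 mm across and 5 mm thick with a ring of eight round nubs, 42 mm across, whose crests are 5 mm above the disc, level with this point. The driver's flat face bears on the nubs. The cover slides only along the hub axis.
- cover (a joint): How far the cover has been pressed in along the hub axis, in m: 0 = as proud as it can be (disc 12 mm off the barrel's end, its narrower black skirt showing in the gap), where it starts, 0.012 = fully home with the disc on the barrel's end. Resistance rises to about 15 N near 0.003; let go before 0.0075 it springs back, beyond that a snap spring draws the cover home, where it stays.
- done_hub: The second hub on a stand just like the first, with its cover already fully home (disc on the barrel's end); leave it alone. Origin, axes and sizes as for the first hub.
- grease_tin: Bystander: loose closed tin 72 mm across, 70 mm tall, standing; origin at the centre of its underside.
- wrench: Bystander: loose wrench 180 mm long, lying flat along its x; origin under its middle.
- hammer: Bystander: loose hammer 260 mm long, lying along its x, head at +x; origin under its middle.
- nut_cup: Bystander: loose open steel cup 70 mm across, 60 mm tall, standing; origin at the centre of its underside.
Mind the look-alikes: they are no part of the job. Leave any orange, pink or yellow look-alike of the driver alone.

How it is judged:
On the way, in this order (a step that is already met when the one before it is completed fails the run):
1. the driver is lifted clear of the mat (z of driver in the frame of mat above 0.04 m), for 0.1 s.
2. the cover is snapped fully home (value of joint cover above 0.0108 m), for 0.2 s.
At the end, for the whole second after the job is handed in: The cover is home (pressed in more than 10.8 of 12 mm) and the driver, released, stands at rest upright (within 0.08 rad) on its foot on the mat, the foot's centre within 54 mm of the mat's centre along each of the mat's edges (value of joint cover above 0.0108 m and angle between driver's own z axis and vertical below 0.08 rad and x of driver in the frame of mat between -0.054 and 0.054 m and y of driver in the frame of mat between -0.054 and 0.054 m and z of driver in the frame of mat between 0.001 and 0.008 m and linear speed of driver below 0.02 m/s); the robot touches nothing.
It fails at once if the cover is pressed with the driver more than 0.2 rad out of square (over 5 N) (contact force between driver and cover above 5 N and angle between the z axis of driver and the z axis of cover_top, either way round above 0.2 rad).
It fails at once if the cover is pressed with the centre of the driver's face more than 12 mm from the centre of the cover's top (over 5 N) (contact force between driver and cover above 5 N and distance between driver and cover_top above 0.012 m).
It fails at once if the cover is pressed with the gripper or arm instead of the driver (contact force between any of the fingers, the arm and cover above 2 N).
It fails at once if the finished hub is pushed (contact force between any of driver, the fingers, the arm and done_hub above 4 N).
It fails at once if a bystander is moved by more than 30 mm (distance of any of grease_tin, wrench, hammer, nut_cup from where it was at the start of the episode above 0.03 m).
It also fails if it takes over 42 s, if anything falls off the work surface, if the arm or the gripper's body presses on something with over 40 N, if the wrist force passes 120 N, or if a joint passes its speed limit or range.

## Robot

A 6-joint arm with a two-finger parallel gripper is mounted at the origin on the work surface. World frame = base frame: x ahead of the robot, y to its left, z up, the work surface at z = 0. Lengths are in m, angles in rad, forces in N, time in s.
With the tool pointing down it reaches from about 0.4 to 0.825 m from the base axis. Payload 7 kg.
Tool frame: the origin (TCP) lies on the centre line of the jaws, within the pads' length; the fingertips stand 11 mm ahead of it and the grasp point (between the pads) lies 8 mm behind it; z points along the fingers, y is the direction in which the jaws open and shut (so a half turn about z gives the same grasp; the last joint's range is limited). The gripper opens to 88 mm and grips with 3 to 60 N. Pads are 19 mm wide; open, the fingers measure 130 mm over their backs; the gripper's body (78 mm by 193 mm) begins 47 mm behind the grasp point.
Start: joints at [0.288, 0.359, 0.012, 0, -1.224, -0.288], TCP at [0.675, -0, 0.238] pointing down, gripper open.
Joint ranges: [-3.07, 3.07], [-1.43, 2.12], [-1.02, 1.25], [-3.03, 1.67], [-3.05, -0], [-3.03, 3.03]. Speed limits (rad/s): [2.39, 2.39, 3.01, 3.14, 3.14, 3.14].

## Interface

Orientations are given as [roll, pitch, yaw] about the fixed x, y, z axes, in that order (R = Rz(yaw) Ry(pitch) Rx(roll)).
In Python, from station import * gives the robot as it stands.
- The arm moves only by the tool play_rows, never from a script. Its argument "targets" is a list of rows, each a list of 7 numbers: the turn, a rotation vector about the world's x, y, z in rad, then the shift along the world's x, y, z in m, then the opening, from 0 (shut) to 1 (fully open). A call has 1 to 12 rows; each row shifts and turns the pose as measured when the row begins; what a row does not reach is not made up. A row lasts 1/8 s, in which the tool goes at most 62.5 mm and 10.7 degrees, less where a joint would pass 70% of its speed; a pose out of reach is approached as far as the arm can. A call is refused whole if a number of a shift passes 0.0625 or a number of a turn 0.188, either way. A call with a gripper value outside its range is refused whole. The fingers move at their own pace and stop on an object; "grip_force" is the grip in N (left out, the last holds). Time passes only in rows, so rows that do not move let the fingers close. It gives the time, the measured TCP pose, the force and the opening at its end, in the units of the state.
- get_state(): the state, without advancing time (a new reading comes with each control period).
- grab_frame(name): name is "scene" or "side" or "wrist"; returns (picture, depth): 420x560x3 uint8, blue, green, red; 420x560 float32, m along the optical axis (not along the pixel's ray), 0 where there is no reading.
- camera_params(name): a dict with "camera_matrix" (3x3 intrinsics, pixels), "dist" ([k1, k2, p1, p2, k3] as OpenCV has them; the pictures are not rectified), "extrinsics" (4x4, takes a point from world to camera coordinates); the wrist camera has in their place "hand_eye" (4x4, takes a point from camera to tool coordinates, whose origin is the TCP and whose axes are the flange's). Camera axes: x right, y up, looking along -z (the intrinsics and any distortion apply to the point x, -y, -z); pixel columns grow to the right and rows downward; lengths in m; the calibration is good to about 2 mm. A picture is of the moment at which its call begins: read the wrist's pose just before it. camera_params takes no time and is no camera call.
- job_done(): hands the job in, once; it reports no verdict.
The state is a dict: "t": time; "q": joint angles; "qd": joint speeds; "joint_efforts": joint torques, N m; "eef_pos": TCP position; "ee_rot": TCP orientation; "force": force on the tool from outside, world axes, zero at the start; "moment": the same for the moment, N m; "width": finger opening in m.
Only numpy, scipy, OpenCV 4.12 (cv2) and the standard library are available. Lean on these libraries where they do the work, as an engineer would, in place of code of your own. Each camera call takes 0.05 s, during which the arm holds its last target.

## Working session

There is one attempt and no reset: what is moved stays moved. The work goes in short steps, Python scripts to look and compute and a tool call to move; the robot and the scene stay as the last step left them, time stands still between calls to the robot, and variables do not carry over. Pictures are saved under pics/ and viewed, and the job is handed in when it is done.

Besides the shell and the picture viewer there is one more tool, called after "Call:" by a JSON object that holds its "fn" and its "kwargs", one argument or row to a line. play_rows: Moves the arm, as the interface text tells. Its arguments: {"type":"object","properties":{"targets":{"type":"array","items":{"type":"array","items":{"type":"number"}}},"grip_force":{"type":"number"}},"required":["targets"]}

```bash
mkdir -p pics; ls; cat > h.py <<'E'
from station import *
import numpy as np, cv2, pickle
from scipy.spatial.transform import Rotation as R
def snap(n,tag):
    s=get_state(); p,d=grab_frame(n); c=camera_params(n)
    pickle.dump((s,p,d,c),open(f'{tag}.pkl','wb')); cv2.imwrite(f'pics/{tag}.png',p); return s,p,d,c
def load(tag): return pickle.load(open(f'{tag}.pkl','rb'))
def c2w(s,c):
    if 'extrinsics' in c: return np.linalg.inv(np.array(c['extrinsics']))
    T=np.eye(4);T[:3,:3]=R.from_euler('xyz',s['ee_rot']).as_matrix();T[:3,3]=s['eef_pos']
    return T@np.array(c['hand_eye'])
def rays(c,uv):
    u=cv2.undistortPoints(np.array(uv,float).reshape(-1,1,2),np.array(c['camera_matrix'],float),np.array(c['dist'],float))[:,0]
    return np.c_[u[:,0],-u[:,1],-np.ones(len(u))]
def pts(tag,uv,z=None):
    s,p,d,c=load(tag);T=c2w(s,c);r=rays(c,uv)
    if z is not None:
        w=r@T[:3,:3].T; k=(z-T[2,3])/w[:,2]; return T[:3,3]+w*k[:,None]
    dd=np.array([d[int(round(v)),int(round(u))] for u,v in uv]); return (r*dd[:,None])@T[:3,:3].T+T[:3,3]
def cloud(tag):
    s,p,d,c=load(tag);T=c2w(s,c);v,u=np.mgrid[:420,:560]
    w=(rays(c,np.c_[u.ravel(),v.ravel()])*d.reshape(-1,1))@T[:3,:3].T+T[:3,3]
    w[d.ravel()==0]=np.nan
    return w.reshape(420,560,3),p
def proj(tag,P):
    s,p,d,c=load(tag);T=np.linalg.inv(c2w(s,c));q=np.atleast_2d(P)@T[:3,:3].T+T[:3,3]
    q=q*[1,-1,-1]
    return cv2.projectPoints(q,np.zeros(3),np.zeros(3),np.array(c['camera_matrix'],float),np.array(c['dist'],float))[0][:,0]
E
python3 - <<'E'
from h import *
print(get_state())
for n in('scene','side','wrist'): snap(n,n+'0')
print(camera_params('scene')); print(camera_params('wrist'))
E
```

```text
pics
{'t': 0.0, 'q': array([ 2.88111279e-01,  3.59386780e-01,  1.10512489e-02, -3.79689304e-04,
       -1.22410350e+00, -2.88102674e-01]), 'qd': array([-0.00102267,  0.0015972 ,  0.00167244, -0.00032871,  0.00108962,
        0.00023694]), 'joint_efforts': array([-8.00930356e-04, -5.82726967e+01,  2.93058443e+01,  6.99745238e+00,
        6.93249181e-03, -2.06530804e-04]), 'eef_pos': array([ 6.74517406e-01, -1.07275761e-05,  2.36614111e-01]), 'ee_rot': array([ 3.13991623e+00, -1.24577781e-04, -1.57091692e+00]), 'force': array([0.11859326, 0.16477297, 0.17848251]), 'moment': array([ 0.0367345 ,  0.00328372, -0.00829901]), 'width': 0.08736570117602452}
{'camera_matrix': array([[431.00283827,   0.        , 279.27069185],
       [  0.        , 431.00283827, 208.30007729],
       [  0.        ,   0.        ,   1.        ]]), 'dist': array([0.04115986, 0.        , 0.        , 0.        , 0.        ]), 'extrinsics': array([[ 0.8676361 ,  0.49698294,  0.01468215, -0.53568571],
       [-0.3851805 ,  0.65319181,  0.65190217,  0.15745832],
       [ 0.31439399, -0.57126913,  0.75816093, -1.585073  ],
       [ 0.        ,  0.        ,  0.        ,  1.        ]])}
{'camera_matrix': array([[376.48024828,   0.        , 280.80807475],
       [  0.        , 376.48024828, 211.48583778],
       [  0.        ,   0.        ,   1.        ]]), 'dist': array([0.00555453, 0.        , 0.        , 0.        , 0.        ]), 'hand_eye': array([[ 4.75558890e-05,  9.62568203e-01,  2.71039577e-01,
         7.20755182e-02],
       [ 9.99999810e-01,  1.20875775e-04, -6.04734775e-04,
         8.07067948e-05],
       [-6.14860584e-04,  2.71039554e-01, -9.62568014e-01,
        -1.45692578e-01],
       [ 0.00000000e+00,  0.00000000e+00,  0.00000000e+00,
         1.00000000e+00]])}
```

View pics/scene0.png

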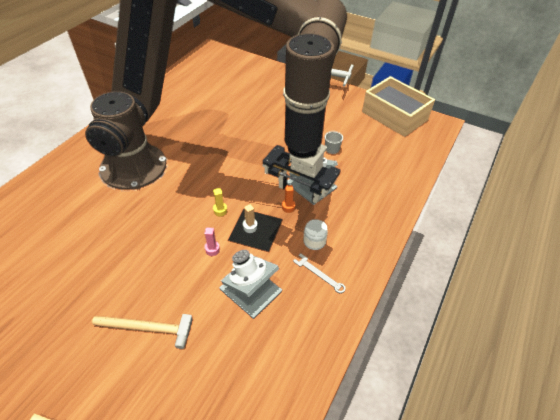

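View pics/side0.png

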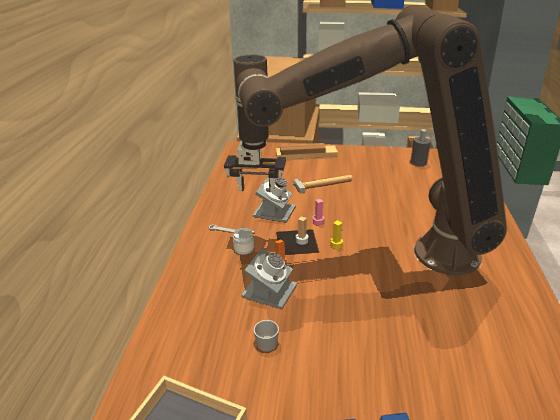

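View pics/wrist0.png

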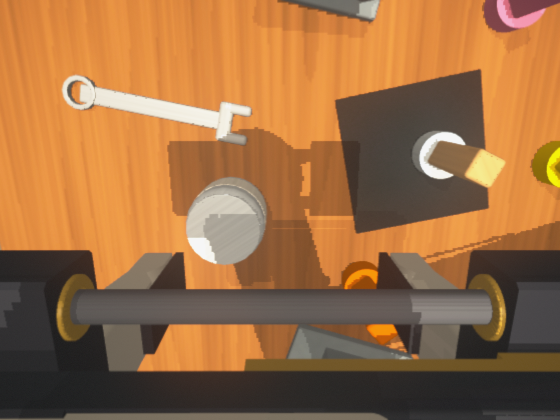

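```bash
python3 - <<'E'
from h import *
for t,(x,y,w,h) in {'scene0':(185,180,170,130),'side0':(200,170,170,140)}.items():
    p=load(t)[1]; cv2.imwrite(f'pics/{t}_c.png',cv2.resize(p[y:y+h,x:x+w],(w*4,h*4),interpolation=cv2.INTER_CUBIC))
E
```

```text
(no output)
```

View pics/scene0_c.png

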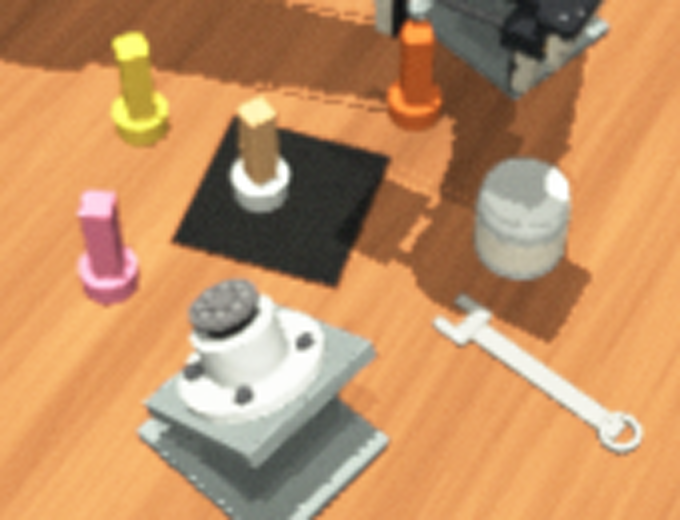

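View pics/side0_c.png

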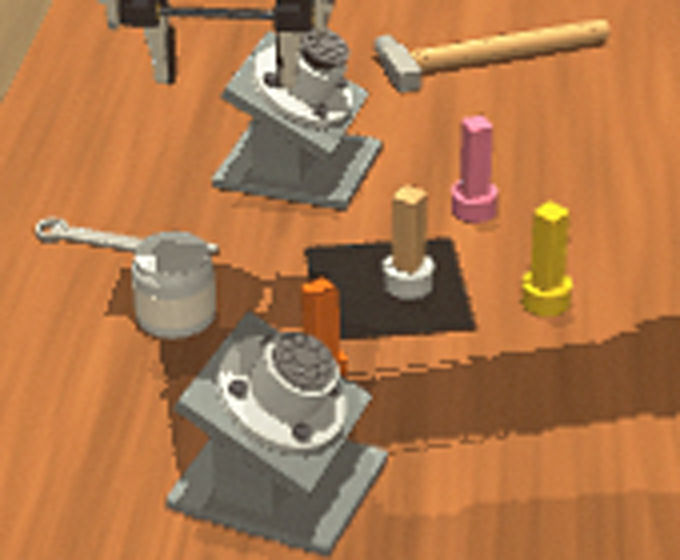

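```bash
python3 - <<'E'
from h import *
np.set_printoptions(precision=4,suppress=True)
def S(t,uv):
    print(t); print(np.c_[uv,pts(t,uv)])
S('scene0',[(241,257),(243,272),(256,228),(250,210),(231,236),(282,218),(270,251),(244,210),(315,228),(219,192),(210,231),(289,195),(320,270),(185,330),(334,138)])
S('side0',[(281,184),(276,259),(302,218),(319,203),(337,224),(280,243),(243,235)])
S('wrist0',[(485,168),(430,155),(336,100),(480,70),(488,207),(358,232)])
print(pts('wrist0',[(336,100),(480,70),(488,207),(358,232)],0.004))
print(pts('scene0',[(231.5,240),(282,219),(269,251),(244,209)],0.004))
E
```

```text
scene0
[[241.     257.       0.6241  -0.2211   0.1498]
 [243.     272.       0.6433  -0.2436   0.122 ]
 [256.     228.       0.5472  -0.0285   0.0131]
 [250.     210.       0.5319  -0.0344   0.0991]
 [231.     236.       0.4911  -0.0898   0.0029]
 [282.     218.       0.5925   0.0618  -0.0029]
 [270.     251.       0.6269  -0.0747  -0.0007]
 [244.     210.       0.4661   0.025    0.0001]
 [315.     228.       0.7259   0.0296   0.0649]
 [219.     192.       0.4042  -0.0175   0.0946]
 [210.     231.       0.4729  -0.1611   0.0967]
 [289.     195.       0.594    0.1024   0.0732]
 [320.     270.       0.7925  -0.0582  -0.0009]
 [185.     330.       0.5714  -0.4219   0.0253]
 [334.     138.       0.5815   0.4841   0.0305]]
side0
[[281.     184.       0.6144  -0.1885   0.1456]
 [276.     259.       0.5816   0.254    0.1376]
 [302.     218.       0.523   -0.0257   0.1036]
 [319.     203.       0.4676  -0.1484   0.0933]
 [337.     224.       0.3998  -0.0056   0.0987]
 [280.     243.       0.5846   0.1234   0.1004]
 [243.     235.       0.723    0.0465   0.069 ]]
wrist0
[[485.     168.       0.521   -0.0269   0.1017]
 [430.     155.       0.5344  -0.0274   0.029 ]
 [336.     100.       0.6205  -0.0772   0.0019]
 [480.      70.       0.486   -0.1041   0.004 ]
 [488.     207.       0.4576   0.0301   0.0025]
 [358.     232.       0.5918   0.0576   0.0026]]
[[ 0.6208 -0.0771  0.004 ]
 [ 0.486  -0.1041  0.004 ]
 [ 0.4584  0.0297  0.004 ]
 [ 0.5921  0.0571  0.004 ]]
[[ 0.5019 -0.1027  0.004 ]
 [ 0.5973  0.0531  0.004 ]
 [ 0.6259 -0.0791  0.004 ]
 [ 0.4657  0.026   0.004 ]]
```

Call:
{"fn": "play_rows", "kwargs": {
  "targets": [
    [0,0,0,-0.01,-0.055,0.01,1],
    [0,0,0,-0.01,-0.055,0.01,1],
    [0,0,0,-0.01,-0.055,0.01,1],
    [0,0,0,-0.01,-0.055,0.01,1],
    [0,0,0,0,0,0,1],
    [0,0,0,0,0,0,1]
  ]
}}

```text
t: 0.9
eef_pos: [0.6319, -0.2251, 0.275]
ee_rot: [3.136, -0.0, -1.569]
force: [-0.3, -0.2, -1.1]
width: 0.0873
```

```bash
python3 - <<'E'
from h import *
s=snap('wrist','wrist1')[0]; print(s['eef_pos'],s['ee_rot'],s['t'])
E
```

```text
[ 0.6319163  -0.22508009  0.27497708] [ 3.13569148e+00 -1.54191682e-05 -1.56891004e+00] 0.9
```

View pics/wrist1.png

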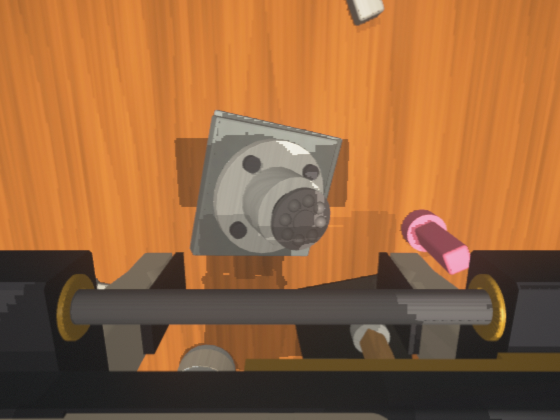

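```bash
python3 - <<'E'
from h import *
np.set_printoptions(precision=4,suppress=True)
p=load('wrist1')[1]; cv2.imwrite('pics/w1c.png',cv2.resize(p[95:270,180:350],None,fx=4.4,fy=3.4*1,interpolation=cv2.INTER_CUBIC)[:600,:800])
for t,box in(('wrist1',(190,100,345,256)),('scene0',(215,235,285,315))):
    W,_=cloud(t); x0,y0,x1,y1=box
    P=W[y0:y1,x0:x1].reshape(-1,3); P=P[~np.isnan(P[:,0])]
    # flange plane RANSAC with tilt 27
    rng=np.random.default_rng(0);Q=P[P[:,2]>0.03];best=None
    for i in range(3000):
        a,b,c=Q[rng.integers(len(Q),size=3)];n=np.cross(b-a,c-a);l=np.linalg.norm(n)
        if l<1e-6: continue
        n/=l; n*=np.sign(n[2])
        if abs(n[2]-np.cos(np.radians(27)))>0.04: continue
        k=(abs((Q-a)@n)<.0012).sum()
        if best is None or k>best[0]: best=(k,n,a)
    k,n,a=best
    q=Q[abs((Q-a)@n)<.002];m=q.mean(0);n=np.linalg.svd(q-m)[2][2];n*=np.sign(n[2])
    h=(Q-m)@n
    print(t,k,len(Q),n,np.degrees(np.arccos(n[2])),np.degrees(np.arctan2(n[1],n[0])))
    H=np.histogram(h,bins=np.arange(-.06,.08,.002));print([(round(e*1000),c) for e,c in zip(H[1],H[0]) if c>5])
    top=Q[h>h.max()-.006]; print(len(top),top.mean(0),h.max())
E
```

```text
wrist1 4728 16490 [-0.4418  0.0978  0.8918] 26.902420194302458 167.52163496487574
[(-14, np.int64(48)), (-12, np.int64(109)), (-10, np.int64(128)), (-8, np.int64(111)), (-6, np.int64(142)), (-4, np.int64(151)), (-2, np.int64(2627)), (0, np.int64(2690)), (2, np.int64(116)), (4, np.int64(97)), (6, np.int64(92)), (8, np.int64(1926)), (10, np.int64(2203)), (12, np.int64(137)), (14, np.int64(384)), (16, np.int64(376)), (18, np.int64(70)), (20, np.int64(79)), (22, np.int64(76)), (24, np.int64(72)), (26, np.int64(97)), (28, np.int64(68)), (30, np.int64(82)), (32, np.int64(91)), (34, np.int64(81)), (36, np.int64(88)), (38, np.int64(86)), (40, np.int64(93)), (42, np.int64(131)), (44, np.int64(1080)), (46, np.int64(87)), (56, np.int64(41)), (58, np.int64(88)), (60, np.int64(665)), (62, np.int64(1153)), (64, np.int64(602)), (66, np.int64(319))]
2062 [ 0.615  -0.2139  0.148 ] 0.06800907176944425
scene0 214 1648 [-0.4457  0.1124  0.8881] 27.366705176985572 165.85140054027394
[(-60, np.int64(10)), (-58, np.int64(13)), (-56, np.int64(16)), (-54, np.int64(10)), (-52, np.int64(7)), (-50, np.int64(6))
[... 153 characters left out ...]
.int64(62)), (-2, np.int64(151)), (0, np.int64(177)), (2, np.int64(47)), (4, np.int64(22)), (6, np.int64(30)), (8, np.int64(106)), (10, np.int64(162)), (12, np.int64(45)), (14, np.int64(36)), (16, np.int64(38)), (18, np.int64(16)), (20, np.int64(10)), (22, np.int64(16)), (24, np.int64(15)), (26, np.int64(16)), (28, np.int64(10)), (30, np.int64(15)), (32, np.int64(17)), (34, np.int64(12)), (36, np.int64(14)), (38, np.int64(17)), (40, np.int64(18)), (42, np.int64(20)), (44, np.int64(58)), (46, np.int64(32)), (50, np.int64(11)), (56, np.int64(7)), (58, np.int64(12)), (60, np.int64(33)), (62, np.int64(56)), (64, np.int64(42)), (66, np.int64(22))]
103 [ 0.6195 -0.2172  0.1496] 0.06876057755029627
```

View pics/w1c.png

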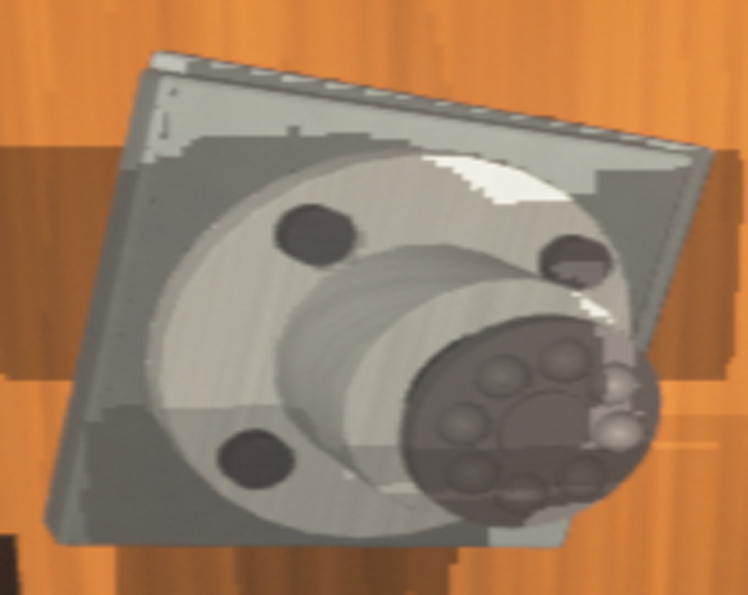

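```bash
cat > hub.py <<'E'
from h import *
np.set_printoptions(precision=4,suppress=True)
def fit(t,box):
    W,_=cloud(t); x0,y0,x1,y1=box
    P=W[y0:y1,x0:x1].reshape(-1,3); Q=P[~np.isnan(P[:,0])];Q=Q[Q[:,2]>.03]
    n=np.array([-.445*np.cos(0.2),.1,.89]);n/=np.linalg.norm(n)
    # refine with flange+deck planes
    h=Q@n
    rng=np.random.default_rng(0);best=(0,)
    for i in range(3000):
        a,b,c=Q[rng.integers(len(Q),size=3)];v=np.cross(b-a,c-a);l=np.linalg.norm(v)
        if l<1e-6: continue
        v/=l; v*=np.sign(v[2])
        if v@n<np.cos(.06): continue
        g=(Q-a)@v;k=(abs(g)<.0012).sum()+(abs(g-.01)<.0012).sum()
        if k>best[0]: best=(k,v,a)
    k,v,a=best
    res={}
    A=[]
    for off in(0,.01,.045,.062):
        q=Q[abs((Q-a)@v-off)<.002]; A.append(q-q.mean(0)); res[off]=q
    n=np.linalg.svd(np.vstack(A[:3]))[2][2];n*=np.sign(n[2])
    h0=np.median(res[0]@n); hs=[np.median(res[o]@n)-h0 for o in res]
    h=Q@n-h0
    az=np.arctan2(n[1],n[0])
    ey=np.array([-np.sin(az),np.cos(az),0]); ex=np.cross(ey,n)
    for lo,hi in((.059,.0645),(.04,.0645),(.0085,.0125)):
        q=Q[(h>lo)&(h<hi)];uv=np.c_[q@ex,q@ey].astype(np.float32)*1000
        (c,r)=cv2.minEnclosingCircle(uv)
        print(t,lo,hi,'circle r',r,'centre at h=67:',(c[0]*ex+c[1]*ey)/1000+n*(h0+.067))
    print('n',n,np.degrees(np.arccos(n[2])),np.degrees(az),'planes',np.array(hs))
E
python3 - <<'E'
from hub import *
fit('wrist1',(190,100,345,256)); fit('scene0',(215,235,285,315))
E
```

```text
wrist1 0.059 0.0645 circle r 25.7548885345459 centre at h=67: [ 0.6123 -0.2125  0.1499]
wrist1 0.04 0.0645 circle r 29.780412673950195 centre at h=67: [ 0.6131 -0.213   0.1504]
wrist1 0.0085 0.0125 circle r 51.932132720947266 centre at h=67: [ 0.6126 -0.2126  0.1501]
n [-0.4418  0.0975  0.8918] 26.89780544849682 167.54932189933524 planes [0.     0.0101 0.0451 0.0623]
scene0 0.059 0.0645 circle r 27.83892822265625 centre at h=67: [ 0.6143 -0.2162  0.1492]
scene0 0.04 0.0645 circle r 108.19412994384766 centre at h=67: [ 0.5528 -0.1877  0.1147]
scene0 0.0085 0.0125 circle r 53.0350341796875 centre at h=67: [ 0.6179 -0.2145  0.1507]
n [-0.4458  0.1118  0.8881] 27.35898958562356 165.91678452467187 planes [0.     0.0102 0.0448 0.0623]
```

Call:
{"fn": "play_rows", "kwargs": {
  "targets": [
    [0,0,0,-0.027,0.056,-0.005,1],
    [0,0,0,-0.027,0.056,-0.005,1],
    [0,0,0,-0.027,0.056,-0.005,1],
    [0,0,0,-0.025,0.05,-0.005,1],
    [0,0,0,0,0,0,1],
    [0,0,0,0,0,0,1]
  ]
}}

```text
t: 1.7
eef_pos: [0.523, 0.0033, 0.2519]
ee_rot: [3.133, 0.0, -1.559]
force: [-0.2, 0.6, 0.7]
width: 0.0873
```

```bash
python3 - <<'E'
from h import *
s=snap('wrist','wrist2')[0]; print(s['eef_pos'],s['ee_rot'],s['t'])
p=load('wrist2')[1]; cv2.imwrite('pics/w2c.png',cv2.resize(p[0:250,100:460],(720,500),interpolation=cv2.INTER_CUBIC))
E
```

```text
[0.52304451 0.00326629 0.25187112] [ 3.13317221e+00  1.15805744e-04 -1.55880267e+00] 1.7
```

View pics/w2c.png

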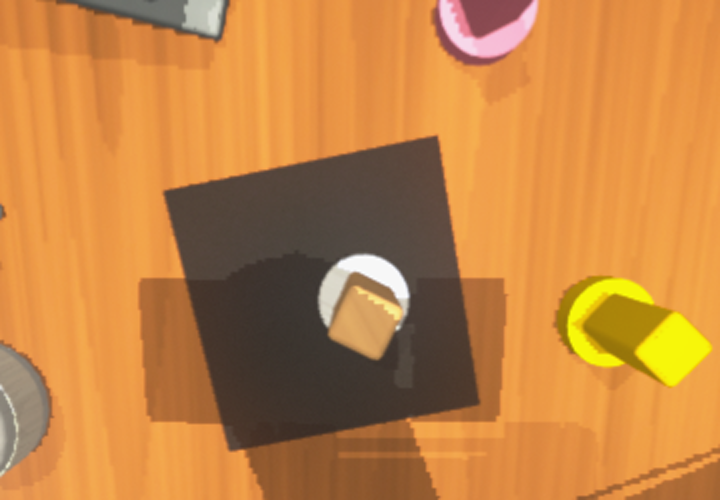

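```bash
python3 - <<'E'
from h import *
np.set_printoptions(precision=4,suppress=True)
W,p=cloud('wrist2')
sub=W[110:200,240:320].reshape(-1,3)
q=sub[(sub[:,2]>.098)]; print(len(q),np.median(q[:,2]))
r=cv2.minAreaRect((q[:,:2]*1000).astype(np.float32));print('handle top',r)
q=sub[(sub[:,2]>.02)&(sub[:,2]<.03)]
print('head',len(q),cv2.minEnclosingCircle((q[:,:2]*1000).astype(np.float32)))
c=[(100+a/2,b/2) for a,b in((164,191),(438,137),(479,404),(231,451))]
m=pts('wrist2',c,.004);print('mat',m,m.mean(0),[np.degrees(np.arctan2(*(m[i]-m[i-1])[1::-1])) for i in range(4)])
c=[(100+a/2,b/2) for a,b in((353,287),(403,315),(378,360),(328,328))]
m=pts('wrist2',c,.104);print('top px',m,m.mean(0),[np.degrees(np.arctan2(*(m[i]-m[i-1])[1::-1])) for i in range(4)],[np.linalg.norm(m[i]-m[i-1]) for i in range(4)])
E
```

```text
898 0.10228997371030987
handle top ((520.9775390625, -26.54694175720215), (23.938711166381836, 23.85162353515625), 64.40585327148438)
head 608 ((520.986328125, -26.576526641845703), 21.927444458007812)
mat [[ 0.6201 -0.0771  0.004 ]
 [ 0.4845 -0.1041  0.004 ]
 [ 0.4569  0.0308  0.004 ]
 [ 0.5915  0.0586  0.004 ]] [ 0.5383 -0.0229  0.004 ] [np.float64(-78.13199705911308), np.float64(-168.7401394344541), np.float64(101.53841171212733), np.float64(11.698705599631749)]
top px [[ 0.5254 -0.0405  0.104 ]
 [ 0.5058 -0.03    0.104 ]
 [ 0.5153 -0.0121  0.104 ]
 [ 0.535  -0.0246  0.104 ]] [ 0.5204 -0.0268  0.104 ] [np.float64(-121.12333975425796), np.float64(151.6438912067857), np.float64(62.226997679893756), np.float64(-32.27880566680962)] [np.float64(0.018633593662781115), np.float64(0.02223517361067651), np.float64(0.020213396001103376), np.float64(0.023395295801914268)]
```

```bash
cat > plan.py <<'E'
from h import *
import sys
np.set_printoptions(precision=4,suppress=True)
def plan(pos,Rm):
    s=get_state(); R0=R.from_euler('xyz',s['ee_rot']); dr=(Rm*R0.inv()).as_rotvec(); dp=np.array(pos)-s['eef_pos']
    print('t',s['t'],'pos',s['eef_pos'],'rot',s['ee_rot'],'F',s['force'],'w',s['width']); print('turn',dr,'ang',np.linalg.norm(dr),'shift',dp)
E
python3 -c "
from plan import *
plan([.521,-.0266,.061],R.from_euler('xyz',[np.pi,0,-2.0176]))"
```

```text
t 1.75 pos [0.5231 0.0029 0.2518] rot [ 3.133   0.0003 -1.5598] F [-0.5341  0.1981 -0.0377] w 0.08774610497410838
turn [-0.0022 -0.0084 -0.4578] ang 0.45792004634402195 shift [-0.0021 -0.0295 -0.1908]
```

Call:
{"fn": "play_rows", "kwargs": {
  "targets": [
    [0,-0.003,-0.15,-0.001,-0.01,-0.03,1],
    [0,-0.003,-0.15,0,-0.01,-0.03,1],
    [0,-0.002,-0.15,0,-0.009,-0.03,1],
    [0,0,0,0,0,0,1]
  ]
}}

```text
t: 2.25
eef_pos: [0.524, -0.0293, 0.1596]
ee_rot: [-3.141, 0.001, -2.026]
force: [-0.3, -0.3, 1.0]
width: 0.0877
```

```bash
python3 -c "
from plan import *
plan([.521,-.0266,.061],R.from_euler('xyz',[np.pi,0,-2.0176]))"
```

```text
t 2.25 pos [ 0.524  -0.0293  0.1596] rot [-3.1406  0.0008 -2.0257] F [-0.2827 -0.311   1.0021] w 0.08765393577294324
turn [-0.0003  0.0012  0.0081] ang 0.008174062546285724 shift [-0.003   0.0027 -0.0986]
```

Call:
{"fn": "play_rows", "kwargs": {
  "targets": [
    [0,0,0.008,-0.003,0.003,-0.03,1],
    [0,0,0,0,0,-0.03,1],
    [0,0,0,0,0,-0.02,1],
    [0,0,0,0,0,0,1]
  ]
}}

```text
t: 2.75
eef_pos: [0.5264, -0.027, 0.0828]
ee_rot: [-3.134, 0.004, -2.005]
force: [0.5, 0.3, 0.5]
width: 0.0876
```

```bash
python3 -c "
from plan import *
plan([.521,-.0266,.061],R.from_euler('xyz',[np.pi,0,-2.0176]))"
```

```text
t 2.75 pos [ 0.5264 -0.027   0.0828] rot [-3.1345  0.0038 -2.0047] F [0.5268 0.2562 0.5134] w 0.08756953498443007
turn [-0.0004  0.008  -0.0129] ang 0.015198610639186151 shift [-0.0054  0.0004 -0.0218]
```

Call:
{"fn": "play_rows", "kwargs": {
  "targets": [
    [0,0.004,-0.006,-0.004,0,-0.01,1],
    [0,0.004,-0.004,-0.003,0,-0.01,1],
    [0,0,0,0,0,0,1]
  ]
}}

```text
t: 3.12
eef_pos: [0.5211, -0.0267, 0.0644]
ee_rot: [-3.139, 0.003, -2.013]
force: [-0.4, -0.3, -0.2]
width: 0.0879
```

```bash
python3 -c "
from plan import *
plan([.521,-.0266,.061],R.from_euler('xyz',[np.pi,0,-2.0176]))"
```

```text
t 3.125 pos [ 0.5211 -0.0267  0.0644] rot [-3.1388  0.0026 -2.0126] F [-0.3776 -0.2623 -0.1805] w 0.08788561992025729
turn [-0.0012  0.0036 -0.005 ] ang 0.00628696835201676 shift [-0.0001  0.0001 -0.0034]
```

Close enough; close the jaws.

Call:
{"fn": "play_rows", "kwargs": {
  "targets": [
    [0,0.003,-0.004,0,0,-0.003,1],
    [0,0,0,0,0,0,0.2],
    [0,0,0,0,0,0,0],
    [0,0,0,0,0,0,0],
    [0,0,0,0,0,0,0]
  ],
  "grip_force": 50
}}

```text
t: 3.75
eef_pos: [0.5219, -0.0264, 0.0623]
ee_rot: [-3.14, 0.002, -2.016]
force: [0.0, 0.2, -0.1]
width: 0.053
```

```bash
python3 -c "
from plan import *
plan([.521,-.0266,.061],R.from_euler('xyz',[np.pi,0,-2.0176]))
snap('wrist','wrist3')"
```

```text
t 3.75 pos [ 0.5219 -0.0264  0.0623] rot [-3.1402  0.0023 -2.0161] F [ 0.006   0.1788 -0.115 ] w 0.05302958641894734
turn [-0.0015  0.0022 -0.0015] ang 0.0030848508407175096 shift [-0.0009 -0.0002 -0.0013]
```

View pics/wrist3.png

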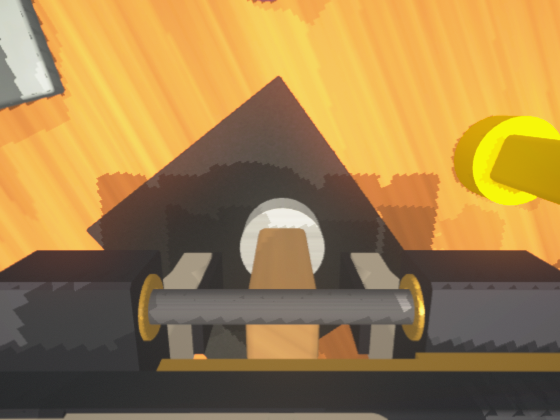

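Call:
{"fn": "play_rows", "kwargs": {
  "targets": [
    [0,0,0,0,0,0,0],
    [0,0,0,0,0,0,0],
    [0,0,0,0,0,0,0],
    [0,0,0,0,0,0,0],
    [0,0,0,0,0,0,0]
  ],
  "grip_force": 55
}}

```text
t: 4.42
eef_pos: [0.5219, -0.0265, 0.0623]
ee_rot: [-3.14, 0.002, -2.016]
force: [-1.0, 0.6, 0.3]
width: 0.0237
```

```bash
python3 -c "
from plan import *
plan([.521,-.0266,.061],R.from_euler('xyz',[np.pi,0,-2.0176]))"
```

```text
t 4.425 pos [ 0.5219 -0.0265  0.0623] rot [-3.1403  0.0023 -2.0161] F [-0.9725  0.6227  0.2742] w 0.02371674761691367
turn [-0.0015  0.0021 -0.0015] ang 0.0029751870626631037 shift [-0.0009 -0.0001 -0.0013]
```

```bash
cat >> plan.py <<'E'
Tg=np.eye(4);Tg[:3,:3]=R.from_euler('xyz',[-3.1403,.0023,-2.0161]).as_matrix();Tg[:3,3]=[.5219,-.0265,.0623]
D0=np.eye(4);D0[:3,3]=[.521,-.0266,.004]
Gd=np.linalg.inv(Tg)@D0   # driver in tool
n=np.array([-.4418,.0975,.8918]);n/=np.linalg.norm(n)
C=np.array([.6127,-.2127,.150])
def press(d,C=C,n=n):
    a=np.cross([0,0,1],n);a=a/np.linalg.norm(a)*np.arccos(n[2])
    D=np.eye(4);D[:3,:3]=R.from_rotvec(a).as_matrix();D[:3,3]=C+n*d
    T=D@np.linalg.inv(Gd); plan(T[:3,3],R.from_matrix(T[:3,:3]))
    s=get_state();T=np.eye(4);T[:3,:3]=R.from_euler('xyz',s['ee_rot']).as_matrix();T[:3,3]=s['eef_pos'];D=T@Gd
    e=D[:3,3]-C;print('d now',e@n,'lat',np.linalg.norm(e-n*(e@n)),e-n*(e@n),'tilt',np.arccos(D[:3,2]@n),'q',s['q'])
E
python3 -c "
from plan import *
press(.04)"
```

```text
t 4.425 pos [ 0.5219 -0.0265  0.0623] rot [-3.1403  0.0023 -2.0161] F [-0.9725  0.6227  0.2742] w 0.02371674761691367
turn [-0.1012 -0.4585  0.    ] ang 0.4695437496705167 shift [ 0.0482 -0.1765  0.1758]
d now -0.07155743916006087 lat 0.2434637376534743 [-0.1234  0.1931 -0.0822] tilt 0.46954374949823485 q [ 0.3246  0.296  -0.5426 -0.0011 -0.7297 -0.7691]
```

Call:
{"fn": "play_rows", "kwargs": {
  "targets": [
    [0,0,0,0,0,0.02,0],
    [0,0,0,0,0,0.04,0],
    [0,0,0,0,0,0.05,0],
    [0,0,0,0,0,0.05,0],
    [0,0,0,0,0,0.02,0],
    [0,0,0,0,0,0,0]
  ]
}}

```text
t: 5.18
eef_pos: [0.518, -0.0271, 0.2448]
ee_rot: [3.137, -0.001, -2.017]
force: [0.2, 0.5, -3.8]
width: 0.0239
```

```bash
python3 -c "
from plan import *
press(.04)"
```

```text
t 5.175 pos [ 0.518  -0.0271  0.2448] rot [ 3.1369 -0.0011 -2.0174] F [ 0.1707  0.4873 -3.8207] w 0.023917619386608698
turn [-0.101  -0.4652  0.0018] ang 0.47607182681415894 shift [ 0.0521 -0.1759 -0.0068]
d now 0.09309400962234556 lat 0.1904827508011043 [-0.0549  0.1764 -0.0465] tilt 0.47607108190147224 q [ 0.3246  0.0982 -0.3126 -0.0026 -1.1641 -0.7702]
```

Call:
{"fn": "play_rows", "kwargs": {
  "targets": [
    [-0.02,-0.093,0,0.01,-0.035,0.003,0],
    [-0.02,-0.093,0,0.01,-0.035,0.003,0],
    [-0.02,-0.093,0,0.01,-0.035,0.003,0],
    [-0.02,-0.093,0,0.01,-0.035,0.003,0],
    [-0.02,-0.093,0,0.01,-0.035,0.003,0],
    [0,0,0,0,0,0,0],
    [0,0,0,0,0,0,0]
  ]
}}

```text
t: 6.05
eef_pos: [0.5621, -0.206, 0.246]
ee_rot: [-2.687, 0.101, -1.994]
force: [0.8, -0.8, -2.5]
width: 0.0236
```

```bash
python3 -c "
from plan import *
press(.04)"
```

```text
t 6.05 pos [ 0.5621 -0.206   0.246 ] rot [-2.6871  0.1012 -1.9935] F [ 0.7645 -0.85   -2.4756] w 0.02362660165191224
turn [ 0.0007 -0.0067  0.0018] ang 0.006963130313524266 shift [ 0.008   0.003  -0.0079]
d now 0.05028719905014217 lat 0.00576111950934905 [-0.0038 -0.0041 -0.0014] tilt 0.006930286501495409 q [ 0.0413 -0.0215 -0.6229  0.2304 -0.5296 -0.6606]
```

Call:
{"fn": "play_rows", "kwargs": {
  "targets": [
    [0,-0.003,0.001,0.007,0.001,-0.01,0],
    [0,-0.003,0.001,0.007,0.001,-0.01,0],
    [0,0,0,0,0,0,0],
    [0,0,0,0,0,0,0]
  ]
}}

```text
t: 6.55
eef_pos: [0.5777, -0.2018, 0.2226]
ee_rot: [-2.685, 0.103, -1.989]
force: [-0.2, 0.1, -3.0]
width: 0.0237
```

```bash
python3 -c "
from plan import *
press(.02)
snap('wrist','wrist4');snap('side','side4');snap('scene','scene4')
for t,(x,y,w,h) in {'scene4':(200,180,130,130),'side4':(210,120,130,130)}.items():
    p=load(t)[1]; cv2.imwrite(f'pics/{t}_c.png',cv2.resize(p[y:y+h,x:x+w],(w*4,h*4),interpolation=cv2.INTER_CUBIC))
"
```

```text
t 6.55 pos [ 0.5777 -0.2018  0.2226] rot [-2.6848  0.1027 -1.9886] F [-0.2472  0.0912 -3.0104] w 0.02368192228549768
turn [ 0.0002 -0.0041 -0.0029] ang 0.005005173551331779 shift [ 0.0012 -0.0031 -0.0024]
d now 0.02294310791028227 lat 0.0029096739053855415 [-0.0001  0.0029 -0.0003] tilt 0.003930087338129144 q [ 0.0443  0.0244 -0.6479  0.2615 -0.4579 -0.6951]
```

View pics/wrist4.png

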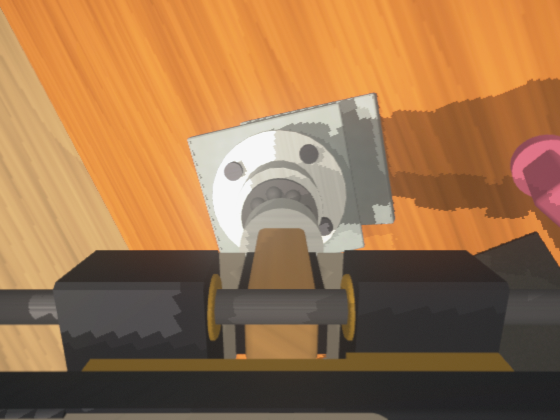

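View pics/side4_c.png

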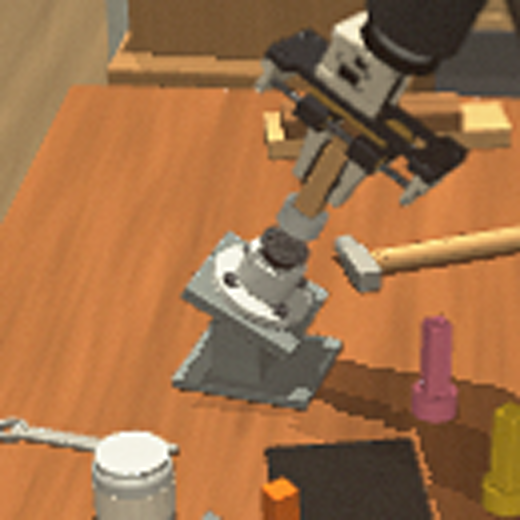

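View pics/scene4_c.png

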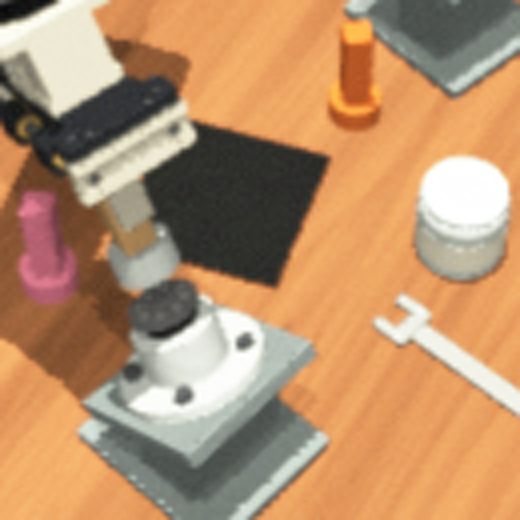

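```bash
python3 - <<'E'
from hub import *
import plan as P
fit('wrist4',(190,95,380,250))
W,p=cloud('wrist4')
s=load('wrist4')[0];T=np.eye(4);T[:3,:3]=R.from_euler('xyz',s['ee_rot']).as_matrix();T[:3,3]=s['eef_pos'];D=T@P.Gd
Q=W[200:250,225:340].reshape(-1,3);Q=Q[~np.isnan(Q[:,0])]
L=(Q-D[:3,3])@D[:3,:3]
for k in range(-4,60,4):
    m=(L[:,2]>k/1e3)&(L[:,2]<(k+4)/1e3)&(np.hypot(L[:,0],L[:,1])<.03)
    if m.sum()>5: print(k,m.sum(),L[m].min(0)*1e3,L[m].max(0)*1e3)
m=(L[:,2]>.001)&(L[:,2]<.020)&(np.hypot(L[:,0],L[:,1])<.03)
x,y=L[m,0],L[m,1];c=np.linalg.lstsq(np.c_[2*x,2*y,np.ones(len(x))],x*x+y*y,rcond=None)[0];print('head axis',c[:2],np.sqrt(c[2]+c[0]**2+c[1]**2))
E
```

```text
wrist4 0.059 0.0645 circle r 24.946531295776367 centre at h=67: [ 0.6121 -0.2126  0.1498]
wrist4 0.04 0.0645 circle r 29.749061584472656 centre at h=67: [ 0.612  -0.2128  0.1498]
wrist4 0.0085 0.0125 circle r 51.89693069458008 centre at h=67: [ 0.6123 -0.2126  0.1499]
n [-0.4427  0.0982  0.8913] 26.964374847756112 167.48734313527618 planes [0.     0.01   0.045  0.0621]
-4 18 [-22.2571 -21.9292  -1.4521] [10.4095 -2.1756 -0.0365]
0 92 [-22.3335 -22.0562   0.0838] [13.9253  0.3315  3.9608]
4 113 [-22.362  -22.1556   4.0261] [14.2401  0.6914  7.9753]
8 129 [-22.3897 -22.1407   8.0176] [10.8914  0.6103 11.9903]
12 128 [-22.3398 -22.0192  12.0038] [14.0976  1.288  15.9304]
16 258 [-22.3478 -22.1631  16.0051] [19.7657  9.7431 19.9976]
20 1687 [-22.2941 -22.2442  20.0015] [18.9022  9.5629 23.9454]
24 115 [-15.2333 -14.9408  24.0047] [ 6.7429 -3.7198 27.9375]
28 125 [-15.2806 -14.9293  28.0224] [ 5.8825 -3.1354 31.9869]
32 135 [-15.2661 -15.1484  32.0464] [ 6.5264 -4.1146 35.9784]
36 142 [-15.2486 -14.8833  36.0042] [ 5.9253 -3.243  39.9213]
40 161 [-15.1747 -15.0975  40.0208] [ 6.3277 -3.2206 43.9873]
44 157 [-15.2315 -15.1563  44.0619] [ 6.0328 -3.623  47.9416]
48 161 [-15.2939 -14.9899  48.0005] [ 4.6329 -5.359  51.9744]
52 17 [-13.1497 -13.7957  52.0267] [ 0.5429 -7.4416 52.8782]
head axis [-0.0021 -0.0034] 0.018313832137723796
```

Call:
{"fn": "play_rows", "kwargs": {
  "targets": [
    [0,-0.003,-0.002,0.004,-0.004,-0.008,0],
    [0,-0.001,-0.001,0.003,-0.001,-0.007,0],
    [0,0,0,0,0,0,0],
    [0,0,0,0,0,0,0]
  ]
}}

```text
t: 7.2
eef_pos: [0.5851, -0.2076, 0.2075]
ee_rot: [-2.679, 0.105, -1.992]
force: [0.4, 0.7, -2.2]
width: 0.0239
```

```bash
python3 -c "
from plan import *
press(.0)"
```

```text
t 7.2 pos [ 0.5851 -0.2076  0.2075] rot [-2.6794  0.1052 -1.992 ] F [ 0.3571  0.7154 -2.1988] w 0.023860821294945003
turn [0.0001 0.0019 0.001 ] ang 0.0021791108266021614 shift [ 0.0026  0.0007 -0.0051]
d now 0.005634819783887244 lat 0.0013226884803739388 [-0.0001 -0.0013  0.0001] tilt 0.0019008412224607203 q [ 0.0288  0.0543 -0.6648  0.2812 -0.4048 -0.7085]
```

Call:
{"fn": "play_rows", "kwargs": {
  "targets": [
    [0,0.002,0.001,0.001,0.001,-0.003,0],
    [0,0,0,0.0013,-0.0003,-0.0027,0],
    [0,0,0,0.0013,-0.0003,-0.0027,0]
  ],
  "grip_force": 60
}}

```text
t: 7.58
eef_pos: [0.5888, -0.2072, 0.1998]
ee_rot: [-2.68, 0.105, -1.991]
force: [-9.1, 3.7, 7.6]
width: 0.0238
```

```bash
python3 -c "
from plan import *
press(-.012)"
```

```text
t 7.575 pos [ 0.5888 -0.2072  0.1998] rot [-2.6802  0.1045 -1.991 ] F [-9.1288  3.7304  7.6027] w 0.02384898582605744
turn [0.0004 0.0009 0.    ] ang 0.0009830993512810226 shift [ 0.0043 -0.0009 -0.0082]
d now -0.0027308552606100786 lat 0.00017939580226190456 [-0.0002 -0.0001 -0.0001] tilt 0.0009808074620174716 q [ 0.0277  0.0688 -0.6733  0.2946 -0.3833 -0.7212]
```

Call:
{"fn": "play_rows", "kwargs": {
  "targets": [
    [0,0,0,0.0013,-0.0003,-0.0027,0],
    [0,0,0,0.0013,-0.0003,-0.0027,0],
    [0,0,0,0.0013,-0.0003,-0.0027,0]
  ]
}}

```text
t: 7.95
eef_pos: [0.5927, -0.208, 0.1923]
ee_rot: [-2.679, 0.105, -1.991]
force: [-12.4, 3.5, 14.2]
width: 0.0239
```

```bash
python3 -c "
from plan import *
press(-.012)"
```

```text
t 7.95 pos [ 0.5927 -0.208   0.1923] rot [-2.6792  0.1048 -1.9907] F [-12.3772   3.4611  14.1806] w 0.023853176968391652
turn [ 0.0006  0.002  -0.0002] ang 0.0020490647195203853 shift [ 0.0004 -0.0001 -0.0006]
d now -0.011307296457022506 lat 4.6436470731424205e-05 [ 0. -0.  0.] tilt 0.0020355732917568276 q [ 0.0236  0.0838 -0.6823  0.3095 -0.3585 -0.734 ]
```

Call:
{"fn": "play_rows", "kwargs": {
  "targets": [
    [0,0,0,0.0013,-0.0003,-0.0027,0],
    [0,0,0,0.0009,-0.0002,-0.0018,0],
    [0,0,0,0,0,0,0]
  ]
}}

```text
t: 8.32
eef_pos: [0.5927, -0.2083, 0.193]
ee_rot: [-2.675, 0.105, -1.991]
force: [0.7, 0.2, -2.5]
width: 0.0235
```

```bash
python3 -c "
from plan import *
press(-.012)
snap('wrist','wrist5')"
```

```text
t 8.325 pos [ 0.5927 -0.2083  0.193 ] rot [-2.6754  0.1049 -1.9907] F [ 0.6613  0.1652 -2.5123] w 0.023540782200022613
turn [0.002  0.0055 0.0002] ang 0.0058227598095153725 shift [ 0.0003  0.0002 -0.0013]
d now -0.010684300977831166 lat 0.0007512839102100312 [ 0.0005 -0.0004  0.0003] tilt 0.005819836445625093 q [ 0.023   0.0818 -0.6875  0.3185 -0.3525 -0.7422]
```

View pics/wrist5.png

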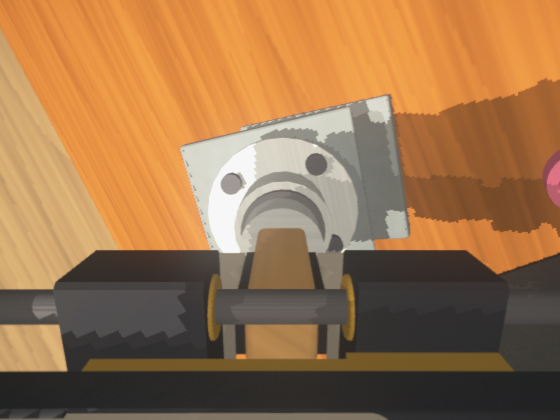

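Call:
{"fn": "play_rows", "kwargs": {
  "targets": [
    [0,0,0,-0.004,0.001,0.009,0],
    [0,0,0,-0.009,0.002,0.018,0],
    [0,0,0,-0.009,0.002,0.018,0],
    [0,0,0,0,0,0,0],
    [0,0,0,0,0,0,0]
  ]
}}

```text
t: 9.0
eef_pos: [0.5704, -0.2031, 0.2382]
ee_rot: [-2.677, 0.105, -1.991]
force: [0.2, -1.0, -2.6]
width: 0.0239
```

```bash
python3 - <<'E'
from hub import *
import plan as P
P.press(.04)
s=snap('wrist','wrist6')[0]
fit('wrist6',(190,60,400,240))
W,p=cloud('wrist6');T=np.eye(4);T[:3,:3]=R.from_euler('xyz',s['ee_rot']).as_matrix();T[:3,3]=s['eef_pos'];D=T@P.Gd
Q=W[200:250,225:340].reshape(-1,3);Q=Q[~np.isnan(Q[:,0])]
L=(Q-D[:3,3])@D[:3,:3]
for k in range(-4,60,4):
    m=(L[:,2]>k/1e3)&(L[:,2]<(k+4)/1e3)&(np.hypot(L[:,0],L[:,1])<.03)
    if m.sum()>5: print(k,m.sum(),L[m].min(0)*1e3,L[m].max(0)*1e3)
E
```

```text
t 9.0 pos [ 0.5704 -0.2031  0.2382] rot [-2.6775  0.1047 -1.9909] F [ 0.1921 -1.0331 -2.5598] w 0.023926992399668938
turn [0.0014 0.0034 0.0002] ang 0.003711463971190267 shift [-0.0003  0.0001 -0.0001]
d now 0.03999697368711733 lat 0.0005456925738281108 [ 0.0005 -0.0002  0.0002] tilt 0.003709711484027098 q [ 0.0455 -0.0062 -0.6396  0.2525 -0.4895 -0.6866]
wrist6 0.059 0.0645 circle r 0.0 centre at h=67: [ 0.0701 -0.0156 -0.1412]
wrist6 0.04 0.0645 circle r 29.858243942260742 centre at h=67: [ 0.6122 -0.2126  0.1499]
wrist6 0.0085 0.0125 circle r 51.96984100341797 centre at h=67: [ 0.6123 -0.2124  0.1499]
n [-0.4428  0.0985  0.8912] 26.975469129787744 167.46056891792753 planes [0.    0.01  0.045   nan]
-4 21 [-22.301  -21.7862  -1.9533] [10.5492 -0.8835 -0.0196]
0 88 [-22.3862 -22.0576   0.0932] [13.7174  0.0383  3.8865]
4 111 [-22.3523 -22.1146   4.0084] [13.1121  0.6257  7.9396]
8 132 [-22.3799 -22.0991   8.0079] [13.8227  0.7618 11.9981]
12 127 [-22.3997 -21.9973  12.0171] [14.1134  0.9383 15.9645]
16 260 [-22.3198 -22.1138  16.0208] [16.167   8.5237 19.9952]
20 1683 [-22.2764 -22.0731  20.0014] [19.1821  9.6158 23.975 ]
24 111 [-15.2019 -15.001   24.0569] [ 6.6119 -3.6384 27.9639]
28 131 [-15.2539 -15.1402  28.0066] [ 6.0318 -3.1256 31.9966]
32 127 [-15.3096 -14.93    32.0167] [ 6.4776 -4.3671 35.9815]
36 147 [-15.2732 -14.9403  36.0866] [ 6.678  -3.296  39.9204]
40 155 [-15.2139 -14.9458  40.0043] [ 6.1213 -2.9498 43.9906]
44 153 [-15.2688 -15.1432  44.0323] [ 5.9157 -3.4809 47.993 ]
48 157 [-15.3135 -15.1706  48.105 ] [ 5.2233 -5.5839 51.9626]
52 27 [-13.1493 -14.8975  52.0361] [ 2.8794 -7.4043 53.0859]hub.py:21: RuntimeWarning: Mean of empty slice.
  q=Q[abs((Q-a)@v-off)<.002]; A.append(q-q.mean(0)); res[off]=q
  ret = um.true_divide(
  return _methods._mean(a, axis=axis, dtype=dtype,
  ret = ret.dtype.type(ret / rcount)
```

View pics/wrist6.png

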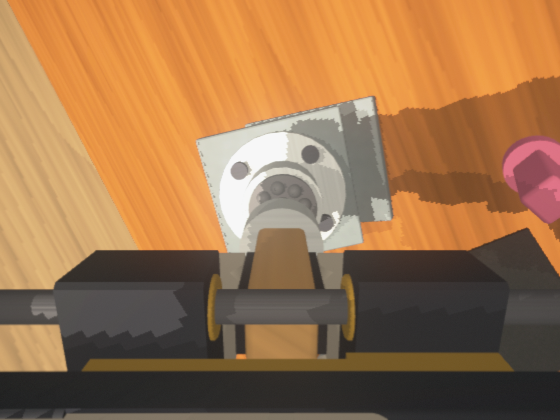

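```bash
python3 - <<'E'
from h import *
import plan as P
n=np.array([-.4428,.0985,.8912]);C=np.array([.6123,-.2125,.1499])
for t in('wrist4','wrist6'):
    W,_=cloud(t);Q=W.reshape(-1,3);Q=Q[~np.isnan(Q[:,0])];e=Q-C;h=e@n;r=np.linalg.norm(e-np.outer(h,n),axis=1)
    m=(r<.024)&(h<.005)&(h>-.04);print(t,np.histogram(h[m]*1e3,bins=np.arange(-26,4,2)))
P.plan([.5219,-.0265,.23],R.from_euler('xyz',[-3.1403,.0023,-2.0161]))
E
```

```text
wrist4 (array([  0,  51,  44,   0,   0,   0,   0,   0,   0,  54, 757, 186, 204,
        38]), array([-26, -24, -22, -20, -18, -16, -14, -12, -10,  -8,  -6,  -4,  -2,
         0,   2]))
wrist6 (array([  0,   0,   0,  64, 743, 223, 268,  38,   0,   0,   0,   0,   0,
         0]), array([-26, -24, -22, -20, -18, -16, -14, -12, -10,  -8,  -6,  -4,  -2,
         0,   2]))
t 9.05 pos [ 0.5704 -0.2031  0.2382] rot [-2.6775  0.1045 -1.9908] F [-0.2873  0.3859 -2.8461] w 0.02383990427918198
turn [ 0.1027  0.4618 -0.0001] ang 0.47308277483485783 shift [-0.0485  0.1766 -0.0082]
```

Call:
{"fn": "play_rows", "kwargs": {
  "targets": [
    [0.01,0.045,0,-0.012,0.01,0.02,0],
    [0.02,0.09,0,-0.006,0.035,0.005,0],
    [0.02,0.09,0,-0.006,0.038,0,0],
    [0.02,0.09,0,-0.006,0.038,0,0],
    [0.02,0.09,0,-0.006,0.038,0,0],
    [0.012,0.05,0,-0.003,0.015,0,0],
    [0,0,0,0,0,0,0],
    [0,0,0,0,0,0,0]
  ]
}}

```text
t: 10.05
eef_pos: [0.5299, -0.0245, 0.2559]
ee_rot: [3.128, -0.005, -2.018]
force: [-0.3, -0.5, -2.1]
width: 0.0238
```

```bash
python3 -c "
from plan import *
plan([.531,-.0255,.0633],R.from_euler('xyz',[-3.1403,.0023,-2.0161]))"
```

```text
t 10.05 pos [ 0.5299 -0.0245  0.2559] rot [ 3.1281 -0.0055 -2.0175] F [-0.2909 -0.5086 -2.1219] w 0.023773691642379132
turn [ 0.0006 -0.0167  0.0015] ang 0.016812744115465666 shift [ 0.0011 -0.001  -0.1926]
```

Call:
{"fn": "play_rows", "kwargs": {
  "targets": [
    [0,-0.012,0,0.001,-0.001,-0.04,0],
    [0,0,0,-0.001,0,-0.045,0],
    [0,0,0,-0.001,0,-0.045,0],
    [0,0,0,-0.001,0,-0.02,0],
    [0,0,0,0,0,0,0],
    [0,0,0,0,0,0,0]
  ]
}}

```text
t: 10.8
eef_pos: [0.5275, -0.03, 0.1038]
ee_rot: [-3.136, 0.003, -2.021]
force: [1.1, 0.1, -2.9]
width: 0.0236
```

```bash
python3 -c "
from plan import *
plan([.531,-.0255,.0633],R.from_euler('xyz',[-3.1403,.0023,-2.0161]))"
```

```text
t 10.8 pos [ 0.5275 -0.03    0.1038] rot [-3.1357  0.0027 -2.0208] F [ 1.0954  0.145  -2.9034] w 0.023617566331563474
turn [0.0017 0.0043 0.0047] ang 0.006574841961025893 shift [ 0.0035  0.0045 -0.0405]
```

Call:
{"fn": "play_rows", "kwargs": {
  "targets": [
    [0.001,0.004,0.004,0.003,0.004,-0.015,0],
    [0,0,0,-0.001,0,-0.012,0],
    [0,0,0,0,0,-0.004,0],
    [0,0,0,0,0,0,0],
    [0,0,0,0,0,0,0]
  ]
}}

```text
t: 11.42
eef_pos: [0.5312, -0.0255, 0.0728]
ee_rot: [-3.137, 0.004, -2.016]
force: [-0.4, -0.1, -2.2]
width: 0.024
```

```bash
python3 -c "
from plan import *
plan([.531,-.0255,.0633],R.from_euler('xyz',[-3.1403,.0023,-2.0161]))"
```

```text
t 11.425 pos [ 0.5312 -0.0255  0.0728] rot [-3.1366  0.0044 -2.0162] F [-0.4464 -0.0552 -2.156 ] w 0.02398718061875255
turn [-0.0003  0.0043  0.0002] ang 0.004303667029609977 shift [-0.0002  0.     -0.0095]
```

Call:
{"fn": "play_rows", "kwargs": {
  "targets": [
    [0,0.003,0,0,0,-0.005,0],
    [0,0,0,0,0,-0.003,0],
    [0,0,0,0,0,-0.001,0],
    [0,0,0,0,0,0,0]
  ]
}}

```text
t: 11.92
eef_pos: [0.5316, -0.0254, 0.0637]
ee_rot: [-3.139, 0.004, -2.016]
force: [0.8, -0.1, -2.4]
width: 0.0235
```

```bash
python3 -c "
from plan import *
plan([.531,-.0255,.0623],R.from_euler('xyz',[-3.1403,.0023,-2.0161]))"
```

```text
t 11.925 pos [ 0.5316 -0.0254  0.0637] rot [-3.1387  0.0037 -2.0162] F [ 0.7985 -0.0992 -2.4097] w 0.023508332652953913
turn [-0.0006  0.0021  0.0001] ang 0.0021742089819861395 shift [-0.0006 -0.0001 -0.0014]
```

Call:
{"fn": "play_rows", "kwargs": {
  "targets": [
    [0,0,0,0,0,-0.0015,0],
    [0,0,0,0,0,-0.0008,0],
    [0,0,0,0,0,0,0]
  ]
}}

```text
t: 12.3
eef_pos: [0.5319, -0.0254, 0.0624]
ee_rot: [-3.138, 0.004, -2.016]
force: [0.6, -0.1, -2.0]
width: 0.0235
```

```bash
python3 -c "
from plan import *
plan([.531,-.0255,.0623],R.from_euler('xyz',[-3.1403,.0023,-2.0161]))"
```

```text
t 12.3 pos [ 0.5319 -0.0254  0.0624] rot [-3.1379  0.0041 -2.0158] F [ 0.6483 -0.135  -2.047 ] w 0.02351447554830491
turn [-0.0006  0.0029 -0.0003] ang 0.002999740374711575 shift [-0.0009 -0.0001 -0.0001]
```

Call:
{"fn": "play_rows", "kwargs": {
  "targets": [
    [0,0,0,0,0,-0.001,0],
    [0,0,0,0,0,-0.001,0]
  ]
}}

```text
t: 12.55
eef_pos: [0.5321, -0.0253, 0.0622]
ee_rot: [-3.137, 0.004, -2.015]
force: [-5.3, 1.4, 14.9]
width: 0.0239
```

Touching firmly. Release and check.

Call:
{"fn": "play_rows", "kwargs": {
  "targets": [
    [0,0,0,0,0,0,0],
    [0,0,0,0,0,0,0.3],
    [0,0,0,0,0,0,0.6],
    [0,0,0,0,0,0,1],
    [0,0,0,0,0,0,1],
    [0,0,0,0,0,0,1],
    [0,0,0,0,0,0,1],
    [0,0,0,0,0,0,1]
  ]
}}

```text
t: 13.55
eef_pos: [0.5329, -0.0252, 0.0624]
ee_rot: [-3.136, 0.005, -2.015]
force: [0.1, -0.2, -0.1]
width: 0.0807
```

```bash
python3 -c "
from plan import *
snap('wrist','wrist7')
plan([.531,-.0255,.0623],R.from_euler('xyz',[-3.1403,.0023,-2.0161]))"
```

```text
t 13.6 pos [ 0.5329 -0.0252  0.0624] rot [-3.136   0.0048 -2.0147] F [ 0.0001 -0.5691 -0.4463] w 0.08384190578746765
turn [-0.0004  0.005  -0.0014] ang 0.005171087328918036 shift [-0.0019 -0.0003 -0.0001]
```

View pics/wrist7.png

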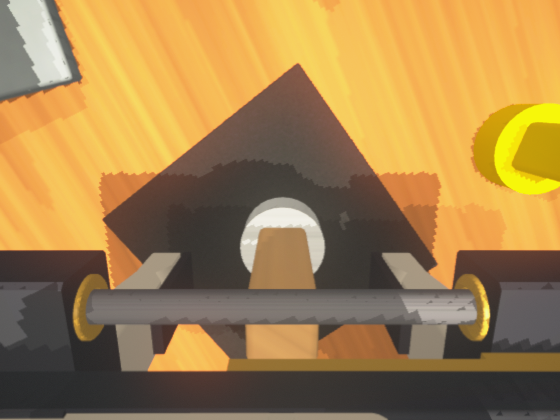

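The driver stands free between the open jaws. I'll retreat straight up and move back for a full look.

Call:
{"fn": "play_rows", "kwargs": {
  "targets": [
    [0,0,0,0,0,0.02,1],
    [0,0,0,0.001,0,0.04,1],
    [0,0,0,0.001,0,0.05,1],
    [0,0,0,0.001,0,0.05,1],
    [0,0,0.1,0,0.02,0.02,1],
    [0,0,0.1,0,0.02,0,1],
    [0,0,0,0,0,0,1],
    [0,0,0,0,0,0,1]
  ]
}}

```text
t: 14.6
eef_pos: [0.5341, 0.0148, 0.2484]
ee_rot: [-3.136, 0.003, -1.811]
force: [-0.3, 0.7, 0.5]
width: 0.0876
```

```bash
python3 - <<'E'
from plan import *
s=snap('wrist','wrist8')[0];snap('scene','scene8');print(s['eef_pos'],s['t'],s['width'])
W,p=cloud('wrist8')
E=W.reshape(-1,3);E=E[~np.isnan(E[:,0])];E=E[np.hypot(E[:,0]-.53,E[:,1]+.026)<.035]
for lo,hi in((.097,.11),(.02,.03)):
    q=E[(E[:,2]>lo)&(E[:,2]<hi)];print(len(q),cv2.minAreaRect((q[:,:2]*1e3).astype(np.float32)),cv2.minEnclosingCircle((q[:,:2]*1e3).astype(np.float32)),np.median(q[:,2]))
W,p2=cloud('scene8')
n=np.array([-.4428,.0985,.8912]);C=np.array([.6123,-.2125,.1499])
cv2.imwrite('pics/s8c.png',cv2.resize(p2[130:350,80:360],None,fx=2.7,fy=2.7,interpolation=cv2.INTER_CUBIC))
for t in('scene0','scene8'): print(pts(t,[(315,232)]),pts(t,[(333,282)]))
E
```

```text
[0.5341 0.0148 0.2484] 14.6 0.08761794152911392
949 ((531.8359375, -25.434459686279297), (24.091876983642578, 23.983612060546875), 64.32373809814453) ((531.8983764648438, -25.56439208984375), 15.34448528289795) 0.10227317748111098
654 ((530.3665771484375, -28.423362731933594), (36.949031829833984, 43.5821647644043), 64.98987579345703) ((531.8377685546875, -25.51232147216797), 21.93319320678711) 0.02456593182290054
[[0.734  0.0128 0.0689]] [[ 0.8449 -0.0791  0.0042]]
[[0.7341 0.0125 0.0693]] [[ 0.8449 -0.0791  0.0041]]
```

View pics/wrist8.png

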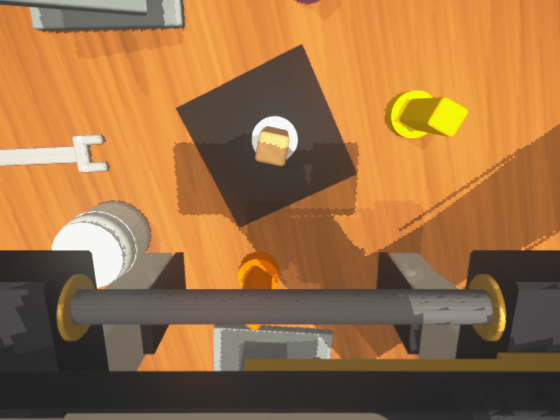

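View pics/s8c.png

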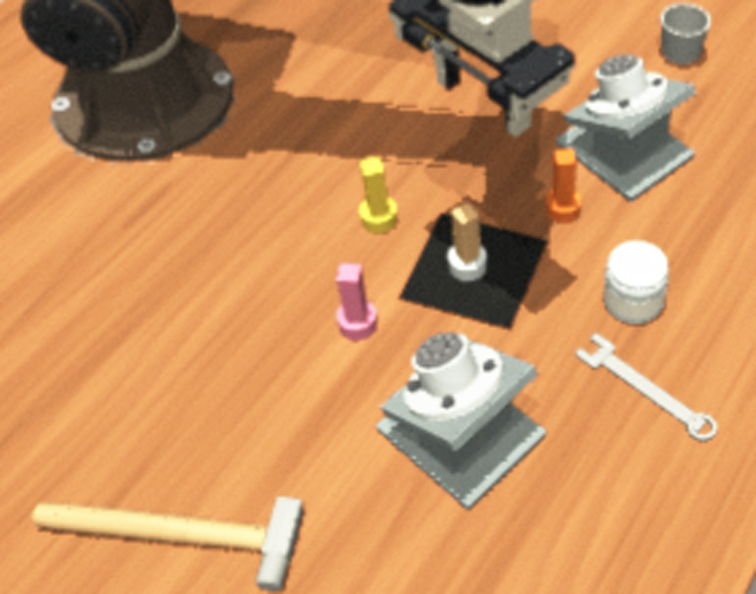

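The pictures show the driver upright near the mat's middle (wrist pixel ~275,140), with its handle top and head centres agreeing to 0.1 mm. Both hubs now look alike, with the covers flush, and the bystanders haven't moved.

```bash
python3 -c "
from station import *
print(job_done())"
```

```text
the job is handed in; nothing more can be done
None
```

The proud cover is pressed fully home, and the driver stands upright on the mat again. I handed the job in at about 14.7 s of the 42 s allowed; `job_done()` gives no verdict.

- **Pressing:** I gripped the driver by its handle and set it on the cover, within about 0.2 mm of centre and 0.002 rad of square by my measurements. I then pressed along the 27° hub axis. The measured force reached about 20 N, then dropped away as the cover snapped in.
- **Cover check:** Wrist-camera depth before and after shows the cover moved in by about 12 mm, its full travel. In the last scene picture it looks flush, like the one on the finished hub.
- **Driver check:** It stands released and upright, with handle and head centres agreeing to about 0.1 mm. Its foot is about 7 mm from the mat's centre. The gripper is open and well above everything.
- **Bystanders:** The grease tin and wrench show no shift in depth readings between the first and last scene pictures. I only compared the finished hub, hammer, cup and look-alikes by eye, and saw no change.
- **Less clean point:** Setting the driver down, the last step pressed on the mat with about 15 N. It did no visible harm.

No check failed or disagreed.

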